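# Set out a two-part adhesive repair on the garage bench

### The job

Get the bench ready for bonding: lay the aluminium casting flat on the dark steel fixture plate and slide it home against both yellow stops, its long side along the longer stop, and only then stand the red weight in the middle of its top. Stand the white cup in the middle of the scale's pan, with the blue resin can close beside the scale on its left and the orange hardener can close beside it on its right (left and right as the robot sees them), each about 20 mm clear of the scale's side and level with the cup, so that the cup stands between the two cans. Leave everything standing upright and let go, and do not disturb the amber jar, the white plate or the wrench.

Things in the scene. Friction and masses are not known exactly. Their poses are not given: they have to be found in the camera images.
- fixture: Fixed dark steel plate 130 (x) x 150 (y) x 12 mm with two yellow stop bars 10 mm high on top. Origin: centre of underside, on the bench; at yaw 0 (turned up to 0.25 rad) x points away from the robot, y to its left. Longer stop: along y at the far edge, inner face at x=+45 mm. Shorter stop: along x at the left, inner face at y=+55. Casting's origin when home: x=+20, y=+10, z=+12 mm.
- scale: Fixed grey bench scale, housing 120 x 120 mm and 34 mm high, with a flat round aluminium pan, 104 mm diameter, in its middle, pan top 40 mm above the bench (it does not sink). Origin: centre of the underside, on the bench; turned up to 0.12 rad; x points away from the robot, y to its left. Fixture and scale may stand on either side of the bench.
- casting: Loose aluminium casting, 0.35 kg: flange 90 (x) x 50 (y) x 14 mm and, centred on it, a body 74 x 44 mm up to the flat top 40 mm above the underside. Origin: centre of underside, z up. At the start its long axis x points away from the robot, turned up to 0.5 rad. Same either way round. Grip the body across its 44 mm, above the flange.
- weight: Loose hold-down weight, about 0.4 kg: red disc of 42 mm diameter, 28 mm high, and on it a thin neck and a black round knob of 24 mm diameter that reaches from 34 to 58 mm above the underside. Origin: centre of the underside, z up.
- resin: Loose closed resin can, blue with steel top, 54 mm diameter, 85 mm high (the topmost 6 mm is 48 mm in diameter), about 0.25 kg. Origin: centre of the underside, z up.
- hardener: Loose closed hardener can, orange with steel top, 46 mm diameter, 65 mm high (the topmost 6 mm is 40 mm in diameter), about 0.16 kg. Origin: centre of the underside, z up.
- cup: Loose empty white mixing cup, rim diameter 62 mm, 75 mm high, slightly narrower at the foot, about 0.06 kg. Origin: centre of the underside, z up. Grip it from outside near the rim.
- jar: Bystander: loose amber jar with a black cap, 68 mm diameter, 100 mm high, beyond the work. Origin: centre of the underside.
- plate: Bystander: loose white plate, 150 mm diameter, 18 mm high, far left. Origin: centre of the underside.
- wrench: Bystander: loose steel wrench, 190 mm long, lying far right. Origin: a point on the tool.
Things that resemble listed ones, but are neither listed nor needed, are in the scene too. Of the things that look like the weight, take the one that is farthest from the robot's base at the start. Leave any turquoise look-alike of the hardener alone.

How it is judged:
By the outcome, as a careful person would: the job done as asked, in the order asked, and still so for the second after the job is handed in, with the robot touching nothing.
It also fails if it takes over 125 s, if anything falls off the work surface, if the arm or the gripper's body presses on something with over 40 N, if the wrist force passes 120 N, or if a joint passes its speed limit or range.

### The arm

A 6-joint arm with a two-finger parallel gripper is mounted at the origin on the work surface. World frame = base frame: x ahead of the robot, y to its left, z up, the work surface at z = 0. Lengths are in mm, angles in degrees, forces in N, time in s.
With the tool pointing down it reaches from about 300 to 850 mm from the base axis. Payload 4.2 kg.
Tool frame: the origin (TCP) lies midway between the tips of the shut fingers; the grasp point (between the pads) lies 19 mm behind it; z points along the fingers, y is the line along which they close (so a half turn about z gives the same grasp; the last joint's range is limited). The gripper opens to 91 mm and grips with 3 to 60 N. Pads are 32 mm wide; open, the fingers measure 118 mm over their backs; the gripper's body (76 mm by 178 mm) begins 60 mm behind the grasp point.
Start: joints at [68.927, 18.312, 89.639, -0, 72.044, -1.146], TCP at [195.98, 540.588, 213.976] pointing down, gripper open.
Joint ranges: [-177.97, 177.97], [-48.28, 115.42], [12.27, 149.76], [-77.06, 257.06], [2.81, 150.46], [-146.56, 146.56]. Speed limits (degrees/s): [147.25, 147.25, 180, 180, 180, 180].

### API

Orientations are given as [roll, pitch, yaw] about the fixed x, y, z axes, in that order (R = Rz(yaw) Ry(pitch) Rx(roll)).
In Python, from workcell import env gives the robot as it stands.
- The arm moves only by the shell command python3 -m jog 'ROWS' [FORCE]. ROWS is a JSON object of lists of equal length, an entry for each row: "jaw": the finger opening in mm, from 0 to 91.2; "slide": the shift along the tool's x, y, z in units of 30 mm (1.0 is 30 mm), a list of three; "spin": the turn about the tool's z in units of 8 degrees (1.0 is 8 degrees). In form: {"jaw": [jaw, ...], "slide": [[dx, dy, dz], ...], "spin": [spin, ...]}. A call has 1 to 10 rows; each row shifts and turns the commanded pose from where the row before left it, along the tool's axes as they then stand; what a row does not reach is not made up. A row lasts 1/10 s, in which the tool goes at most 50 mm and 8.59 degrees, less where a joint would pass 70% of its speed; a pose out of reach is approached as far as the arm can. A call is refused whole if a number of a shift passes 1 or a number of a turn 1, either way. A call with a gripper value outside its range is refused whole. The fingers move at their own pace and stop on an object; FORCE is the grip in N (left out, the last holds). Time passes only in rows, so rows that do not move let the fingers close. It gives the time, the measured TCP pose, the force, the opening and the grip force at its end, in the units of the state.
- env.state(): the state, without advancing time (a new reading comes with each control period).
- env.grab_frame(name): name is "scene" or "top" or "wrist"; returns the picture (384x512x3 uint8, red, green, blue); there is no depth.
- env.camera_model(name): a dict with "fx", "fy", "cx", "cy" (pixels), "camera_from_world" (4x4, takes a point from world to camera coordinates). Camera axes: x right, y up, looking along -z (the intrinsics and any distortion apply to the point x, -y, -z); pixel columns grow to the right and rows downward; lengths in mm; the calibration is good to about 2 mm. A picture is of the moment at which its call begins: read the wrist's pose just before it. camera_model takes no time and is no camera call; for the wrist camera it gives the pose at the moment of the call.
- env.job_done(): hands the job in; it is judged then, once.
The state is a dict: "time_s": time; "qpos": joint angles; "qvel": joint speeds; "effort": joint torques, N m; "ee_pos": TCP position; "ee_rot": TCP orientation; "force": force on the tool from outside, world axes, zero at the start; "torque": the same for the moment, N m; "gripper_width": finger opening in mm; "gripper_force": force on a finger pad.
Only numpy, scipy, OpenCV 4.12 (cv2) and the standard library are available. Lean on these libraries where they do the work, as an engineer would, in place of code of your own. Each camera call takes 0.05 s, during which the arm holds its last target. There are 200 camera calls.

## Working session

There is one attempt and no reset: what is moved stays moved. The work goes in short steps, Python scripts to look and compute and a shell command to move; the robot and the scene stay as the last step left them, time stands still between calls to the robot, and variables do not carry over. Pictures are saved under pics/ and viewed, at most 14 in all, crops included, and the job is handed in when it is done.

```bash
ls; mkdir -p pics
python3 - <<'E'
from workcell import env
import cv2,numpy as np
for n in("scene","top"):
    cv2.imwrite(f"pics/{n}0.png",cv2.cvtColor(env.grab_frame(n),cv2.COLOR_RGB2BGR))
    m=env.camera_model(n);print(n,{k:(np.round(v,3).tolist()) for k,v in m.items() if not isinstance(v,str)})
s=env.state();print(s)
E
```

```text
pics
scene {'fx': 430.667, 'fy': 430.667, 'cx': 254.869, 'cy': 196.284, 'camera_from_world': [[-0.848, 0.529, -0.013, 482.733], [-0.335, -0.519, 0.787, 165.603], [0.41, 0.672, 0.617, -1674.206], [0.0, 0.0, 0.0, 1.0]]}
top {'fx': 372.652, 'fy': 372.652, 'cx': 250.243, 'cy': 187.507, 'camera_from_world': [[-0.02, -1.0, 0.012, -3.231], [0.989, -0.018, 0.15, -558.807], [-0.149, 0.015, 0.989, -1014.473], [0.0, 0.0, 0.0, 1.0]]}
{'time_s': 0.1, 'qpos': array([ 6.89268685e+01,  1.83483838e+01,  8.96975517e+01,  1.09600996e-04,
        7.20448901e+01, -1.14585977e+00]), 'qvel': array([ 0.04768588, -0.12189139, -0.19737687, -0.02229024,  0.11969495,
       -0.0440552 ]), 'effort': array([ 7.47109425e-04, -4.13334417e+01, -2.32509792e+01,  7.30628567e-02,
        4.22241865e-02, -4.41605630e-05]), 'ee_pos': array([195.81509311, 540.16138625, 213.21292626]), 'ee_rot': array([-1.79909195e+02, -1.92049103e-03,  1.60072693e+02]), 'force': array([-0.52871386,  0.45379032, -0.60828949]), 'torque': array([-0.05423668,  0.05179261, -0.0805757 ]), 'gripper_force': 0.0, 'gripper_width': 91.18039367247326}
```

View pics/scene0.png

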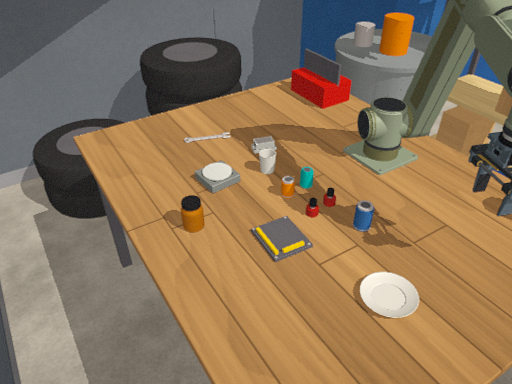

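View pics/top0.png

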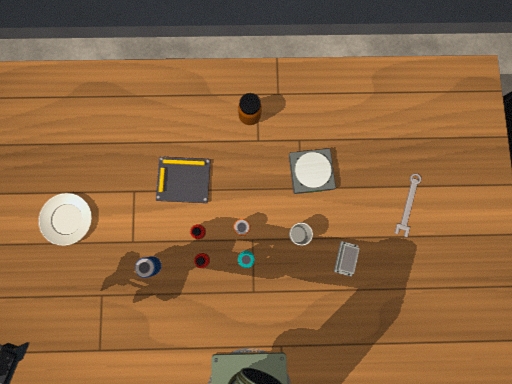

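Scene view: fixture ahead-left, scale right of it, jar behind, casting next to the cup. Top view: fixture (184,180), scale (312,170), casting (347,259), cup (301,233), hardener (242,227), turquoise decoy (246,259), resin (147,267), weights (198,231) and (202,260). The farther weight is the one at row 231.

```bash
cat > h.py <<'E'
from workcell import env
import numpy as np,cv2
def ray(m,u,v,z):
    M=np.array(m["camera_from_world"]);R,t=M[:3,:3],M[:3,3]
    d=R.T@np.array([(u-m["cx"])/m["fx"],-(v-m["cy"])/m["fy"],-1.]);c=-R.T@t
    return c+d*(z-c[2])/d[2]
def proj(m,p):
    M=np.array(m["camera_from_world"]);q=M[:3,:3]@np.asarray(p,float)+M[:3,3]
    return np.array([m["cx"]+m["fx"]*q[0]/-q[2],m["cy"]-m["fy"]*q[1]/-q[2]])
def crop(img,x0,y0,x1,y1,k,name):
    cv2.imwrite(name,cv2.resize(cv2.cvtColor(img[y0:y1,x0:x1],cv2.COLOR_RGB2BGR),None,fx=k,fy=k,interpolation=cv2.INTER_CUBIC))
def blobs(img,lo,hi,amin=20):
    hsv=cv2.cvtColor(img,cv2.COLOR_RGB2HSV);k=cv2.inRange(hsv,lo,hi)
    n,_,st,c=cv2.connectedComponentsWithStats(k)
    return k,[(np.round(c[i],1).tolist(),st[i].tolist()) for i in range(1,n) if st[i][4]>=amin]
E
python3 - <<'E'
from h import *
im=env.grab_frame("top");m=env.camera_model("top")
crop(im,130,140,375,290,3.2,"pics/topc.png")
for n,u,v,z in[("fixture",184,180,12),("scale",313,169.5,40),("cup",301,233,75),("cast",347.5,258,40),("hard",242,227,65),("turq",246,259,65),("res",147,267,85),("w1",198,231,58),("w2",202,260,58),("jar",249,101,100)]:
    print(n,ray(m,u,v,z).round(0))
for n,lo,hi in[("yellow",(22,150,120),(32,255,255)),("red",(0,200,60),(4,255,255)),("white",(0,0,225),(180,40,255))]:
    print(n,blobs(im,lo,hi)[1])
E
```

```text
fixture [589. 179.  12.]
scale [ 608. -195.   40.]
cup [ 427. -148.   75.]
cast [ 357. -279.   40.]
hard [447.  11.  65.]
turq [361.   2.  65.]
res [346. 262.  85.]
w1 [438. 132.  58.]
w2 [360. 121.  58.]
jar [793. -14. 100.]
yellow [([183.8, 161.9], [163, 160, 42, 5, 160]), ([161.3, 179.4], [159, 168, 6, 24, 94])]
red [([198.0, 231.4], [191, 225, 14, 14, 81]), ([202.1, 259.7], [195, 253, 14, 15, 67])]
white [([312.0, 174.0], [296, 153, 34, 34, 527]), ([70.4, 214.9], [47, 194, 44, 49, 1381])]
```

View pics/topc.png

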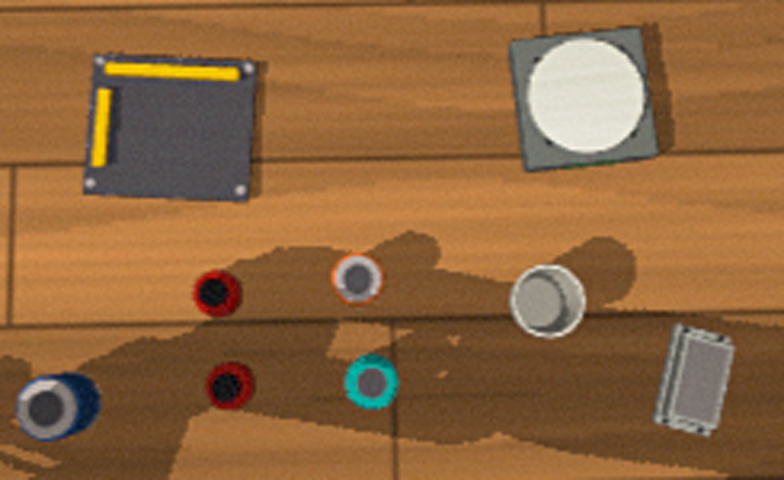

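Crop (3.2x): fixture corners (95,55),(258,62),(247,201),(84,193); scale corners (510,41),(641,28),(658,155),(525,171), pan centre (586,95); cup rim centre (548,301); hardener top (357,278); far weight knob (214,292); resin top (47,408); casting top face (681,333),(728,341),(705,428),(664,421).

Run:
```python
from h import *
m=env.camera_model("top")
f=lambda x,y,z:ray(m,130+(x+.5)/3.2-.5,140+(y+.5)/3.2-.5,z)
def rect(n,pts,z):
    P=np.array([f(x,y,z)for x,y in pts])
    e=[np.linalg.norm(P[i]-P[(i+1)%4]) for i in range(4)]
    d=(P[0]-P[3])+(P[1]-P[2])  # x axis (away)
    d2=(P[0]-P[1])+(P[3]-P[2]) # y axis (left)
    print(n,P.mean(0).round(1),"sides",np.round(e,1),"yaw x",np.degrees(np.arctan2(d[1],d[0])).round(1),"yaw y",np.degrees(np.arctan2(-d2[0],d2[1])).round(1))
rect("fix",[(95,55),(258,62),(247,201),(84,193)],12)
rect("scale",[(510,41),(641,28),(658,155),(525,171)],34)
rect("cast",[(681,333),(728,341),(705,428),(664,421)],40)
rect("flange",[(676,324),(735,334),(710,436),(654,425)],14)
for n,x,y,z in[("pan",586,95,40),("cup",548,301,75),("hard",357,278,62),("w",214,292,56),("resin",47,408,82)]:print(n,f(x,y,z).round(1))
M=np.array(env.camera_model("wrist")["camera_from_world"]);R=M[:3,:3];c=-R.T@M[:3,3]
s=env.state();print("wrist cam",c.round(1),"axis",(-R.T[:,2]).round(2),"up",R.T[:,1].round(2),env.camera_model("wrist")["fx"],s["ee_pos"].round(1))
```

```text
fix [590.7 181.2  12. ] sides [150.  128.9 147.5 127.9] yaw x -4.1 yaw y -3.7
scale [ 606.7 -193.1   34. ] sides [120.2 117.4 120.4 119.5] yaw x 4.4 yaw y 5.3
cast [ 355.1 -277.1   40. ] sides [41.3 77.5 35.7 76.9] yaw x -16.4 yaw y -10.7
flange [ 354.9 -283.4   14. ] sides [53.2 92.6 50.1 91. ] yaw x -16.5 yaw y -11.4
pan [ 608.4 -194.3   40. ]
cup [ 425.  -147.6   75. ]
hard [448.1  13.3  62. ]
w [438.8 136.1  56. ]
resin [345.7 269.7  82. ]
wrist cam [131.4 563.4 384.2] axis [ 0.23 -0.08 -0.97] up [-0.91  0.33 -0.25] 324.27467994358386 [195.8 540.2 213.3]
```

```bash
python3 -m jog '{"jaw":[91,91,91,91,91,91,91,91,91],"slide":[[0,0,0],[0,0,0],[0,0,0],[0,0,0],[0,0,0],[0,0,0],[0,0,0],[0,0,0],[0,0,0]],"spin":[0.97,0.97,0.97,0.97,0.97,0.97,0.97,0.97,0.97]}' 20
python3 -m jog '{"jaw":[91,91,91,91,91,91,91,91,91,91],"slide":[[-0.9,0.5,0],[-0.9,0.5,0],[-0.9,0.5,0],[-0.9,0.5,0],[-0.9,0.5,0],[-0.9,0.5,0],[-0.9,0.5,0],[-0.9,0.5,0],[-0.9,0.5,0],[-0.9,0.5,0]],"spin":[0,0,0,0,0,0,0,0,0,0]}'
python3 - <<'E'
from h import *
m=env.camera_model("wrist");im=env.grab_frame("wrist");cv2.imwrite("pics/w1.png",cv2.cvtColor(im,cv2.COLOR_RGB2BGR));s=env.state()
print(s["ee_pos"],s["ee_rot"],proj(m,[345.7,269.7,85]),proj(m,[345.7,269.7,0]))
print(blobs(im,(100,150,40),(125,255,255),100)[1])
E
```

```text
time_s: 1.05
ee_pos: [195.9, 540.4, 213.6]
ee_rot: [-180.0, 0.0, 89.9]
force: [0.6, 0.9, 0.1]
gripper_width: 91.2
gripper_force: 0.0
time_s: 2.05
ee_pos: [347.4, 269.9, 213.8]
ee_rot: [-180.0, 0.0, 90.2]
force: [1.1, -0.1, 1.2]
gripper_width: 91.4
gripper_force: 0.0
[348.85513674 266.59043959 213.78166316] [179.9249261    0.21903245  90.14658359] [256.33904396 181.91036306] [256.85176329 166.07263105]
[([257.8, 154.0], [234, 146, 48, 26, 352])]
```

View pics/w1.png

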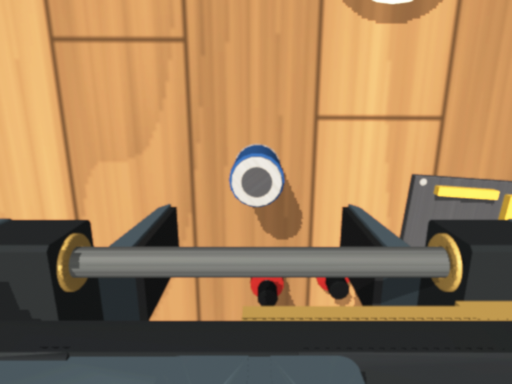

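Wrist view: resin top at (257,181), predicted (256,182), so the top camera's positions hold.

```bash
python3 -m jog '{"jaw":[91,91,91,91,91,91,91,91],"slide":[[0,0,1],[0,0,1],[0,0,1],[0,0,1],[0,0,1],[0,0,0.7],[0,0,0.3],[0,0,0]],"spin":[0,0,0,0,0,0,0,0]}'
python3 -m jog '{"jaw":[40,40,40,40,40,40,40,40],"slide":[[0,0,0],[0,0,0],[0,0,0],[0,0,0],[0,0,0],[0,0,0],[0,0,0],[0,0,0]],"spin":[0,0,0,0,0,0,0,0]}' 20
python3 -m jog '{"jaw":[40,40,40,40,40],"slide":[[0,0,-0.5],[0,0,-1],[0,0,-1],[0,0,-1],[0,0,-0.5]],"spin":[0,0,0,0,0]}'
```

```text
time_s: 2.9
ee_pos: [346.4, 270.8, 33.1]
ee_rot: [-179.9, 0.1, 90.2]
force: [0.1, 0.1, 0.3]
gripper_width: 91.0
gripper_force: 0.0
time_s: 3.7
ee_pos: [346.4, 271.1, 34.3]
ee_rot: [-179.9, 0.0, 90.2]
force: [-3.0, -0.4, 6.1]
gripper_width: 53.8
gripper_force: 20.0
time_s: 4.2
ee_pos: [348.0, 271.7, 156.0]
ee_rot: [179.8, -0.1, 90.2]
force: [0.3, -0.3, -2.3]
gripper_width: 54.0
gripper_force: 20.0
```

```bash
python3 -m jog '{"jaw":[40,40,40,40,40,40,40],"slide":[[-0.4,0.3,0],[-0.8,0.6,0],[-1,0.7,0],[-1,0.7,0],[-1,0.7,0],[-1,0.7,0],[-1,0.7,0]],"spin":[0,0,0,0,0,0,0]}'
python3 -m jog '{"jaw":[40,40,40,40,40,40,40,40],"slide":[[-1,0.7,0],[-1,0.7,0],[-1,0.7,0],[-1,0.7,0],[-0.9,0.6,0],[-0.6,0.5,0],[-0.2,0.5,0],[0,0,0]],"spin":[0,0,0,0,0,0,0,0]}'
python3 -m jog '{"jaw":[40,40,40,40,40,40,40],"slide":[[0,0,0.6],[0,0,1],[0,0,1],[0,0,0.8],[0,0,0.4],[0,0,0.15],[0,0,0]],"spin":[0,0,0,0,0,0,0]}'
```

```text
time_s: 4.9
ee_pos: [480.3, 84.2, 153.3]
ee_rot: [-180.0, 0.0, 90.2]
force: [-0.3, 0.6, -2.9]
gripper_width: 53.8
gripper_force: 20.0
time_s: 5.7
ee_pos: [613.9, -86.2, 152.6]
ee_rot: [180.0, 0.0, 90.1]
force: [-1.0, -0.5, -2.9]
gripper_width: 53.6
gripper_force: 20.0
time_s: 6.4
ee_pos: [612.5, -84.5, 35.8]
ee_rot: [180.0, -0.0, 90.3]
force: [0.2, -1.6, -3.4]
gripper_width: 53.5
gripper_force: 20.0
```

```bash
python3 -m jog '{"jaw":[40,40,40,40,40],"slide":[[0,-0.2,0],[0,-0.24,0],[0,0,0.04],[0,0,0.03],[0,0,0]],"spin":[0,0,0,0,0]}'
python3 -m jog '{"jaw":[80,80,80,80,80,80],"slide":[[0,0,0],[0,0,0],[0,0,0],[0,0,-0.3],[0,0,-0.6],[0,0,-1]],"spin":[0,0,0,0,0,0]}'
python3 -m jog '{"jaw":[80,80,80],"slide":[[0,0,-1],[0,0,-1],[0,0,-1]],"spin":[0,0,0]}'
```

```text
time_s: 6.9
ee_pos: [599.0, -84.8, 34.3]
ee_rot: [-180.0, -0.0, 90.2]
force: [-4.2, 0.1, 5.3]
gripper_width: 53.4
gripper_force: 20.0
time_s: 7.5
ee_pos: [598.2, -84.6, 89.7]
ee_rot: [-179.8, -0.0, 90.2]
force: [0.6, 1.1, -0.1]
gripper_width: 79.8
gripper_force: 0.0
time_s: 7.8
ee_pos: [599.4, -84.8, 182.2]
ee_rot: [179.9, 0.0, 90.2]
force: [0.3, -0.8, -0.2]
gripper_width: 79.9
gripper_force: 0.0
```

```bash
python3 -m jog '{"jaw":[68,68,68,68,68,68,68,68],"slide":[[0.2,-0.4,0],[0.5,-0.8,0],[0.6,-0.9,0],[0.7,-1,0],[0.6,-0.9,0],[0.5,-0.7,0],[0.17,-0.35,0],[0,0,0]],"spin":[0,0,0,0,0,0,0,0]}'
python3 - <<'E'
from h import *
m=env.camera_model("wrist");im=env.grab_frame("wrist")
a=env.grab_frame("top")
c=np.vstack([cv2.resize(im[100:280,100:420],None,fx=1.5,fy=1.5),cv2.resize(a[130:270,215:375],(480,420))[:330]])
cv2.imwrite("pics/w2.png",cv2.cvtColor(c,cv2.COLOR_RGB2BGR));s=env.state()
print(s["ee_pos"],(proj(m,[448.1,13.3,65])-100)*1.5)
E
```

```text
time_s: 8.6
ee_pos: [446.9, 13.0, 181.0]
ee_rot: [179.9, 0.0, 90.3]
force: [-0.1, -0.3, -0.3]
gripper_width: 68.0
gripper_force: 0.0
[448.66297219  12.3482055  180.87181758] [238.90449312 126.79329873]
```

View pics/w2.png

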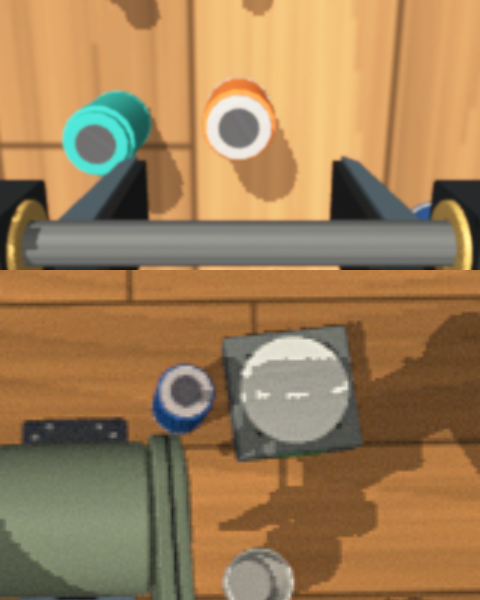

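Hardener top at (239,127), exactly as predicted; resin stands left of the scale.

```bash
python3 -m jog '{"jaw":[68,68,68,68,68,68,68],"slide":[[0,0,0.6],[0,0,1],[0,0,1],[0,0,1],[0,0,1],[0,0,0.5],[0,0,0]],"spin":[0,0,0,0,0,0,0]}'
python3 -m jog '{"jaw":[35,35,35,35,35,35,35],"slide":[[0,0,0],[0,0,0],[0,0,0],[0,0,0],[0,0,0],[0,0,0],[0,0,0]],"spin":[0,0,0,0,0,0,0]}' 20
python3 -m jog '{"jaw":[35,35,35,35,35,35],"slide":[[0,0,-0.5],[0,0,-1],[0,0,-1],[0,0,-1],[0,0,-1],[0,0,-0.5]],"spin":[0,0,0,0,0,0]}'
python3 - <<'E'
from h import *
m=env.camera_model("top")
for z in(82,85):print(ray(m,215+186.5/3-.33,130+121/3-.33,z))
E
```

```text
time_s: 9.4
ee_pos: [447.1, 12.0, 25.2]
ee_rot: [-179.7, 0.0, 90.2]
force: [-0.3, 0.1, 0.1]
gripper_width: 67.7
gripper_force: 0.0
time_s: 10.1
ee_pos: [448.1, 12.6, 28.2]
ee_rot: [179.9, 0.0, 90.2]
force: [-1.9, -1.9, 6.5]
gripper_width: 45.6
gripper_force: 20.0
time_s: 10.7
ee_pos: [448.4, 12.8, 179.8]
ee_rot: [179.8, -0.0, 90.2]
force: [0.8, 0.5, -1.7]
gripper_width: 45.5
gripper_force: 20.0
[599.93452425 -87.32550874  82.        ]
[599.34023595 -87.05835103  85.        ]
```

```bash
python3 -m jog '{"jaw":[35,35,35,35,35,35],"slide":[[-0.4,0.2,0],[-0.8,0.4,0],[-1,0.5,0],[-1,0.5,0],[-1,0.5,0],[-1,0.5,0]],"spin":[0,0,0,0,0,0]}'
python3 -m jog '{"jaw":[35,35,35,35,35,35,35],"slide":[[-1,0.5,0],[-1,0.5,0],[-1,0.5,0],[-1,0.5,0],[-0.8,0.5,0],[-0.3,0.4,0],[0,0,0]],"spin":[0,0,0,0,0,0,0]}'
python3 -m jog '{"jaw":[35,35,35,35,35,35,35,35],"slide":[[0,0,0.6],[0,0,1],[0,0,1],[0,0,1],[0,0,0.8],[0,0,0.4],[0,0,0.12],[0,0,0]],"spin":[0,0,0,0,0,0,0,0]}'
```

```text
time_s: 11.3
ee_pos: [525.8, -145.0, 175.4]
ee_rot: [-179.9, -0.0, 90.2]
force: [1.2, 0.7, -1.7]
gripper_width: 45.8
gripper_force: 20.0
time_s: 12.0
ee_pos: [613.9, -297.9, 174.3]
ee_rot: [-179.9, -0.0, 90.1]
force: [-0.6, -0.2, -1.6]
gripper_width: 45.7
gripper_force: 20.0
time_s: 12.8
ee_pos: [613.7, -295.6, 29.8]
ee_rot: [180.0, 0.0, 90.2]
force: [-0.1, 0.1, -2.2]
gripper_width: 45.4
gripper_force: 20.0
```

```bash
python3 -m jog '{"jaw":[35,35,35,75,75,75,75,75,75],"slide":[[0,0,0.04],[0,0,0.03],[0,0,0],[0,0,0],[0,0,0],[0,0,0],[0,0,-0.3],[0,0,-0.7],[0,0,-1]],"spin":[0,0,0,0,0,0,0,0,0]}'
python3 -m jog '{"jaw":[85,85,85,85,85,85,85,85,85,85],"slide":[[0,0,-1],[0,0,-1],[0,0,-1],[0.4,-0.5,0],[0.8,-1,0],[0.8,-1,0],[0.8,-1,0],[0.8,-1,0],[0.8,-1,0],[0.5,-0.8,0]],"spin":[0,0,0,0,0,0,0,0,0,0]}'
python3 - <<'E'
from h import *
m=env.camera_model("wrist");im=env.grab_frame("wrist")
a=env.grab_frame("top")
c=np.vstack([cv2.resize(im[0:280,50:450],None,fx=1.2,fy=1.2),cv2.resize(a[130:210,235:395],(480,240))])
cv2.imwrite("pics/w3.png",cv2.cvtColor(c,cv2.COLOR_RGB2BGR));s=env.state()
print(s["ee_pos"],(proj(m,[425,-147.6,75])-[50,0])*1.2)
E
```

```text
time_s: 13.7
ee_pos: [612.7, -295.2, 87.2]
ee_rot: [-179.8, -0.1, 90.2]
force: [-0.2, -0.1, 0.5]
gripper_width: 74.9
gripper_force: 0.0
time_s: 14.7
ee_pos: [422.2, -148.0, 178.3]
ee_rot: [180.0, -0.0, 90.3]
force: [-0.1, 0.2, -0.0]
gripper_width: 85.0
gripper_force: 0.0
[ 420.92231651 -147.54647037  178.41768246] [253.39855137 225.42092382]
```

View pics/w3.png

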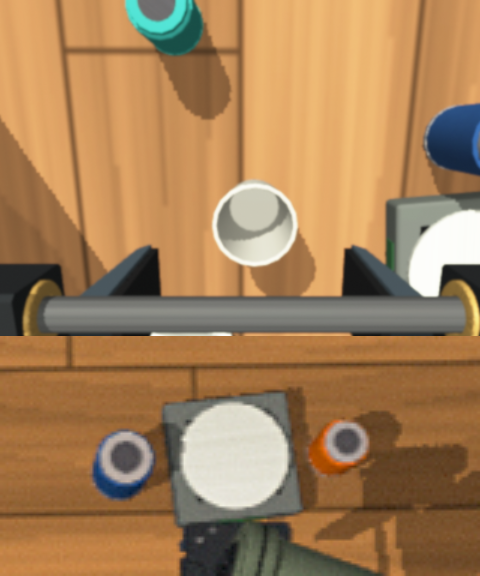

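Cup rim at (255,223), predicted (253,225); both cans stand beside the scale, pan centre at lower-crop (235,119), hardener top (346,105).

```bash
python3 -m jog '{"jaw":[85,85,85,85,85,85,85],"slide":[[0.03,0.15,0],[0,0,0.7],[0,0,1],[0,0,1],[0,0,1],[0,0,0.7],[0,0,0.05]],"spin":[0,0,0,0,0,0,0]}'
python3 -m jog '{"jaw":[50,50,50,50,50,50,50],"slide":[[0,0,0],[0,0,0],[0,0,0],[0,0,0],[0,0,0],[0,0,0],[0,0,0]],"spin":[0,0,0,0,0,0,0]}' 8
python3 -m jog '{"jaw":[50,50,50,50,50,50],"slide":[[0,0,-0.5],[0,0,-1],[0,0,-1],[0,0,-1],[0,0,-0.5],[0,0,0]],"spin":[0,0,0,0,0,0]}'
python3 - <<'E'
from h import *
m=env.camera_model("top")
print("hard",ray(m,235+346/3-.33,130+105/3-.33,64).round(1),"pan",ray(m,235+235/3-.33,130+119/3-.33,40).round(1))
E
```

```text
time_s: 15.5
ee_pos: [428.4, -148.5, 41.9]
ee_rot: [-179.8, -0.1, 90.2]
force: [-0.1, -0.6, 0.6]
gripper_width: 85.1
gripper_force: 0.0
time_s: 16.2
ee_pos: [429.3, -148.8, 44.9]
ee_rot: [179.9, 0.0, 90.2]
force: [-0.8, -0.0, 6.5]
gripper_width: 61.9
gripper_force: 8.0
time_s: 16.8
ee_pos: [429.8, -148.9, 166.1]
ee_rot: [179.7, 0.1, 90.2]
force: [0.0, -0.0, -1.1]
gripper_width: 61.9
gripper_force: 8.0
hard [ 615.2 -295.2   64. ] pan [ 608.4 -194.9   40. ]
```

```bash
python3 -m jog '{"jaw":[50,50,50,50,50,50,50,50,50],"slide":[[-0.1,0.4,0],[-0.2,0.8,0],[-0.25,1,0],[-0.25,1,0],[-0.25,1,0],[-0.25,0.9,0],[-0.15,0.6,0],[-0.06,0.2,0],[0,0,0]],"spin":[0,0,0,0,0,0,0,0,0]}'
python3 -m jog '{"jaw":[50,50,50,50,50,50],"slide":[[0,0,0.5],[0,0,0.9],[0,0,0.7],[0,0,0.3],[0,0,0],[0,0,0]],"spin":[0,0,0,0,0,0]}'
```

```text
time_s: 17.7
ee_pos: [605.8, -193.0, 162.0]
ee_rot: [-179.8, -0.1, 90.2]
force: [-0.8, 0.8, 0.1]
gripper_width: 62.1
gripper_force: 8.0
time_s: 18.3
ee_pos: [606.0, -193.1, 92.9]
ee_rot: [179.9, 0.0, 90.2]
force: [0.8, -0.3, 0.1]
gripper_width: 61.9
gripper_force: 8.0
```

```bash
python3 -m jog '{"jaw":[50,50,50,50,50],"slide":[[-0.05,0.07,0],[0,0,0.1],[0,0,0.08],[0,0,0.05],[0,0,0]],"spin":[0,0,0,0,0]}'
python3 -m jog '{"jaw":[50,50,50],"slide":[[0,0,0.03],[0,0,0],[0,0,0]],"spin":[0,0,0]}'
```

```text
time_s: 18.8
ee_pos: [607.9, -194.6, 85.3]
ee_rot: [180.0, -0.0, 90.2]
force: [-0.9, -0.5, 0.3]
gripper_width: 61.4
gripper_force: 8.0
time_s: 19.1
ee_pos: [607.8, -194.7, 85.1]
ee_rot: [180.0, 0.0, 90.2]
force: [-1.7, -0.1, 5.9]
gripper_width: 61.9
gripper_force: 8.0
```

```bash
python3 -m jog '{"jaw":[78,78,78,78,78,78,78,78],"slide":[[0,0,0],[0,0,0],[0,0,0],[0,0,-0.3],[0,0,-0.7],[0,0,-1],[0,0,-1],[0,0,-1]],"spin":[0,0,0,0,0,0,0,0]}'
python3 -m jog '{"jaw":[78,78,78,78,78,78,78,78,78,78],"slide":[[-0.1,-0.4,0],[-0.24,-0.8,0],[-0.3,-0.9,0],[-0.3,-1,0],[-0.4,-1,0],[-0.4,-1,0],[-0.4,-1,0],[-0.4,-1,0],[-0.2,-0.8,0],[-0.1,-0.53,0]],"spin":[0,0,0,0,0,0,0,0,0,0]}'
python3 -m jog '{"jaw":[78,78,78,78,78,78,78,78,78,78],"slide":[[0,0,0],[0,0,0],[0,0,0],[0,0,0],[0,0,0],[0,0,0],[0,0,0],[0,0,0],[0,0,0],[0,0,0]],"spin":[-0.94,-0.94,-0.94,-0.94,-0.94,-0.94,-0.94,-0.94,-0.94,-0.94]}'
python3 - <<'E'
from h import *
m=env.camera_model("wrist");im=env.grab_frame("wrist")
a=env.grab_frame("top")
c=np.vstack([cv2.resize(im[60:290,50:450],None,fx=1.5,fy=1.5),cv2.resize(a[130:210,235:435],(600,240))])
cv2.imwrite("pics/w4.png",cv2.cvtColor(c,cv2.COLOR_RGB2BGR));s=env.state()
print(s["ee_pos"],s["ee_rot"],(proj(m,[355,-280,40])-[50,60])*1.5)
np.save("m4.npy",m,allow_pickle=True)
E
```

```text
time_s: 19.9
ee_pos: [607.9, -194.5, 206.1]
ee_rot: [180.0, 0.0, 90.2]
force: [0.5, -1.1, -0.1]
gripper_width: 78.0
gripper_force: 0.0
time_s: 20.9
ee_pos: [353.2, -280.8, 204.1]
ee_rot: [-180.0, -0.0, 90.2]
force: [0.2, -0.9, -0.3]
gripper_width: 78.0
gripper_force: 0.0
time_s: 21.9
ee_pos: [355.3, -280.5, 204.1]
ee_rot: [180.0, -0.0, 165.8]
force: [-0.0, 0.5, 0.9]
gripper_width: 78.4
gripper_force: 0.0
[ 355.29649518 -280.52960664  204.15953906] [ 1.79979326e+02 -4.06846662e-03  1.65433654e+02] [313.9343668  169.78120097]
```

View pics/w4.png

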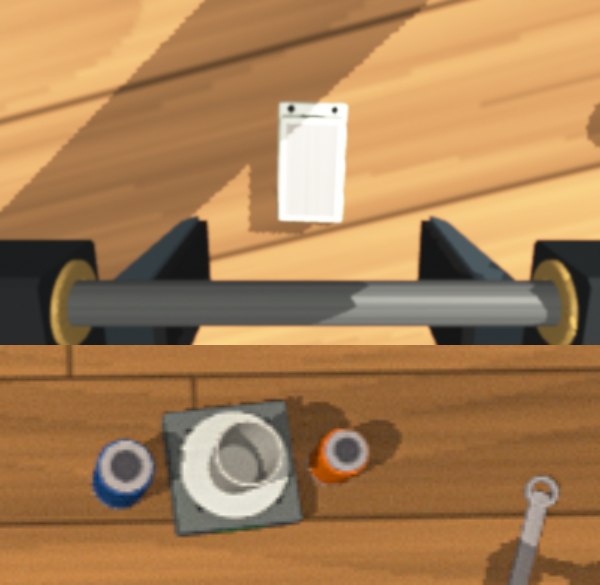

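Casting top centre at (312,169), predicted (314,170), aligned within about 1°; cup on the pan, rim centre (252,111 in lower crop).

```bash
python3 - <<'E'
from h import *
m=env.camera_model("top")
print("cup",ray(m,235+251.5/3-.33,130+110/3-.33,115).round(1))
m=np.load("m4.npy",allow_pickle=True).item()
P=[ray(m,50+x/1.5,60+y/1.5,40)[:2] for x,y in[(280,117),(345,119),(342,220),(279,219)]]
print(np.round(P,1),np.mean(P,0))
E
python3 -m jog '{"jaw":[78,78,78,78,78,78,78,78],"slide":[[0,0,0.6],[0,0,1],[0,0,1],[0,0,1],[0,0,1],[0,0,0.8],[0,0,0.3],[0,0,0]],"spin":[0,0,0,0,0,0,0,0]}'
```

```text
cup [ 601.4 -195.9  115. ]
[[ 313.7 -293.4]
 [ 325.9 -250.7]
 [ 395.7 -269.5]
 [ 383.8 -313.3]] [ 354.7869969  -281.71615222]
time_s: 22.8
ee_pos: [354.8, -280.2, 32.5]
ee_rot: [179.9, -0.1, 165.3]
force: [-0.3, 0.8, -0.2]
gripper_width: 77.5
gripper_force: 0.0
```

```bash
python3 -m jog '{"jaw":[78,78,78,30,30,30,30,30,30,30],"slide":[[0,0,0.4],[0,0,0.1],[0,0,0],[0,0,0],[0,0,0],[0,0,0],[0,0,0],[0,0,0],[0,0,0],[0,0,0]],"spin":[0,0,0,0,0,0,0,0,0,0]}' 30
python3 -m jog '{"jaw":[30,30,30,30,30,30],"slide":[[0,0,-0.5],[0,0,-1],[0,0,-1],[0,0,-1],[0,0,-0.5],[0,0,0]],"spin":[0,0,0,0,0,0]}'
```

```text
time_s: 23.8
ee_pos: [355.7, -281.2, 18.6]
ee_rot: [-180.0, 0.1, 165.4]
force: [1.1, -2.0, 2.4]
gripper_width: 43.8
gripper_force: 30.0
time_s: 24.4
ee_pos: [355.9, -281.1, 139.5]
ee_rot: [-180.0, 0.2, 165.4]
force: [1.2, -0.4, -4.1]
gripper_width: 43.7
gripper_force: 30.0
```

```bash
python3 -m jog '{"jaw":[30,30,30,30,30,30,30,30,30,30],"slide":[[0,0,0],[0,0,0],[0,0,0],[0,0,0],[0,0,0],[0,0,0],[0,0,0],[0,0,0],[0,0,0],[0,0,0]],"spin":[0.99,0.99,0.99,0.99,0.99,0.99,0.99,0.99,0.99,0.99]}'
python3 -m jog '{"jaw":[30,30,30,30,30,30,30,30,30],"slide":[[0.4,0.2,0],[0.8,0.4,0],[1,0.43,0],[1,0.43,0],[1,0.43,0],[1,0.43,0],[1,0.43,0],[1,0.43,0],[1,0.43,0]],"spin":[0,0,0,0,0,0,0,0,0]}'
python3 -m jog '{"jaw":[30,30,30,30,30,30,30,30,30,30],"slide":[[1,0.43,0],[1,0.43,0],[1,0.43,0],[1,0.43,0],[1,0.43,0],[1,0.43,0],[0.9,0.4,0],[0.6,0.3,0],[0.14,0.14,0],[0,0,0]],"spin":[0,0,0,0,0,0,0,0,0,0]}'
python3 - <<'E'
from h import *
im=env.grab_frame("wrist")
a=env.grab_frame("top")
c=np.vstack([cv2.resize(im,(600,450))[60:340],cv2.resize(a[140:210,235:385],(600,280),interpolation=cv2.INTER_CUBIC)])
cv2.imwrite("pics/w5.png",cv2.cvtColor(c,cv2.COLOR_RGB2BGR));s=env.state()
print(s["ee_pos"],s["ee_rot"])
np.save("m5.npy",env.camera_model("wrist"),allow_pickle=True)
E
```

```text
time_s: 25.4
ee_pos: [354.0, -279.6, 136.1]
ee_rot: [-179.8, -0.2, 85.9]
force: [1.2, 0.7, -4.4]
gripper_width: 43.8
gripper_force: 29.9
time_s: 26.3
ee_pos: [478.9, -40.0, 136.9]
ee_rot: [-179.8, -0.0, 86.4]
force: [0.1, -0.4, -4.5]
gripper_width: 43.7
gripper_force: 30.0
time_s: 27.3
ee_pos: [596.2, 180.2, 136.7]
ee_rot: [-179.8, 0.1, 86.4]
force: [-0.6, 0.1, -4.4]
gripper_width: 44.0
gripper_force: 30.0
[595.77862539 178.88845194 137.39511005] [-1.79852146e+02  6.87808633e-02  8.62763297e+01]
```

View pics/w5.png

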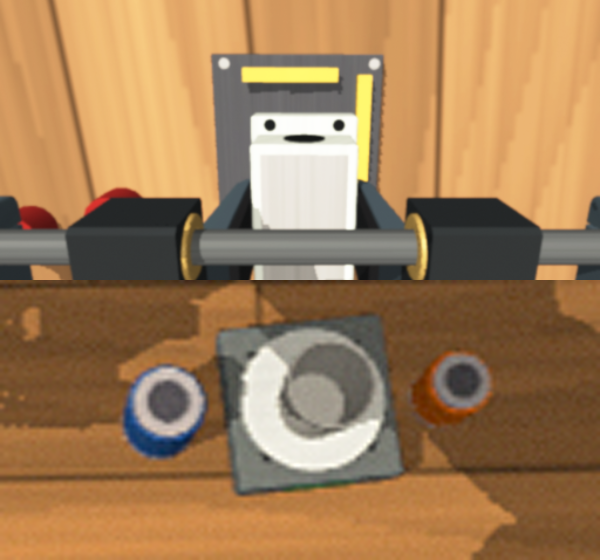

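Wrist view: plate, stops and held casting are parallel; top crop: cup foot (313,402) on pan centre (315,400), good.

```bash
python3 -m jog '{"jaw":[30,30,30,30,30,30,30],"slide":[[0,0,0.5],[0,0,1],[0,0,0.9],[0,0,0.6],[0,0,0.4],[0,0,0.1],[0,0,0]],"spin":[0,0,0,0,0,0,0]}'
python3 -m jog '{"jaw":[30,30,30],"slide":[[0,0,0.05],[0,0,0],[0,0,0]],"spin":[0,0,0]}'
```

```text
time_s: 28.1
ee_pos: [597.1, 179.2, 33.6]
ee_rot: [180.0, -0.0, 86.2]
force: [0.7, 0.7, -3.9]
gripper_width: 43.8
gripper_force: 30.0
time_s: 28.4
ee_pos: [597.4, 179.7, 32.6]
ee_rot: [179.9, -0.0, 86.2]
force: [-0.5, -0.3, -4.9]
gripper_width: 43.8
gripper_force: 30.0
```

```bash
python3 -m jog '{"jaw":[30,30,30],"slide":[[0,0,0.04],[0,0,0],[0,0,0]],"spin":[0,0,0]}'
python3 -m jog '{"jaw":[30,30,30],"slide":[[0,0,0.04],[0,0,0],[0,0,0]],"spin":[0,0,0]}'
```

```text
time_s: 28.7
ee_pos: [596.9, 179.6, 30.7]
ee_rot: [-180.0, -0.0, 86.2]
force: [0.1, 0.6, -3.6]
gripper_width: 43.7
gripper_force: 30.0
time_s: 29.0
ee_pos: [597.0, 179.6, 30.6]
ee_rot: [180.0, -0.0, 86.2]
force: [-1.8, -0.2, 6.5]
gripper_width: 43.7
gripper_force: 30.0
```

```bash
python3 -m jog '{"jaw":[30,30,30,30],"slide":[[0,0.12,0],[0,0.12,0],[0,0.06,0],[0,0,0]],"spin":[0,0,0,0]}' 15
python3 -m jog '{"jaw":[30,30],"slide":[[0,0.08,0],[0,0,0]],"spin":[0,0]}'
python3 -m jog '{"jaw":[30,30],"slide":[[0,0.06,0],[0,0,0]],"spin":[0,0]}'
```

```text
time_s: 29.4
ee_pos: [604.3, 179.2, 30.6]
ee_rot: [-179.8, -0.0, 86.2]
force: [-6.1, 1.0, 8.2]
gripper_width: 43.8
gripper_force: 15.0
time_s: 29.6
ee_pos: [606.7, 179.1, 30.5]
ee_rot: [-179.8, -0.0, 86.2]
force: [-6.7, 0.2, 8.3]
gripper_width: 43.7
gripper_force: 15.0
time_s: 29.8
ee_pos: [608.3, 179.0, 30.5]
ee_rot: [-179.8, -0.0, 86.2]
force: [-7.9, 0.2, 8.5]
gripper_width: 43.8
gripper_force: 15.0
```

```bash
python3 -m jog '{"jaw":[30,30],"slide":[[0,0.08,0],[0,0,0]],"spin":[0,0]}'
python3 -m jog '{"jaw":[30,30],"slide":[[0,0.06,0],[0,0,0]],"spin":[0,0]}'
python3 -m jog '{"jaw":[30,30],"slide":[[0,0.06,0],[0,0,0]],"spin":[0,0]}'
```

```text
time_s: 30.0
ee_pos: [610.5, 178.8, 30.6]
ee_rot: [-179.8, -0.0, 86.2]
force: [-8.0, 0.8, 9.1]
gripper_width: 44.4
gripper_force: 15.0
time_s: 30.2
ee_pos: [610.5, 178.8, 30.6]
ee_rot: [-179.5, 0.0, 86.2]
force: [-12.3, 0.5, 10.5]
gripper_width: 43.8
gripper_force: 15.0
time_s: 30.4
ee_pos: [610.5, 178.7, 30.5]
ee_rot: [-179.3, 0.0, 86.2]
force: [-14.9, 1.6, 14.6]
gripper_width: 44.0
gripper_force: 15.0
```

```bash
python3 -m jog '{"jaw":[30,30,30,30],"slide":[[0,-0.08,0],[0.12,0,0],[0.14,0,0],[0,0,0]],"spin":[0,0,0,0]}' 20
python3 -m jog '{"jaw":[30,30],"slide":[[0.06,0,0],[0,0,0]],"spin":[0,0]}'
python3 -m jog '{"jaw":[30,30],"slide":[[0.06,0,0],[0,0,0]],"spin":[0,0]}'
python3 -m jog '{"jaw":[30,30],"slide":[[0.06,0,0],[0,0,0]],"spin":[0,0]}'
```

```text
time_s: 30.8
ee_pos: [610.6, 182.5, 30.4]
ee_rot: [-179.6, 0.4, 86.3]
force: [-10.1, -11.5, 12.0]
gripper_width: 44.2
gripper_force: 20.0
time_s: 31.0
ee_pos: [610.7, 183.6, 30.4]
ee_rot: [-179.6, 0.5, 86.3]
force: [-9.2, -13.2, 12.6]
gripper_width: 43.5
gripper_force: 20.0
time_s: 31.2
ee_pos: [610.8, 185.2, 30.4]
ee_rot: [-179.6, 0.5, 86.3]
force: [-10.3, -13.1, 12.7]
gripper_width: 44.0
gripper_force: 20.0
time_s: 31.4
ee_pos: [611.0, 187.0, 30.4]
ee_rot: [-179.6, 0.5, 86.3]
force: [-10.4, -13.2, 12.9]
gripper_width: 44.0
gripper_force: 20.0
```

```bash
python3 -m jog '{"jaw":[30,30],"slide":[[0.06,0,0],[0,0,0]],"spin":[0,0]}'
python3 -m jog '{"jaw":[30,30],"slide":[[0.06,0,0],[0,0,0]],"spin":[0,0]}'
python3 -m jog '{"jaw":[30,30],"slide":[[0.06,0,0],[0,0,0]],"spin":[0,0]}'
python3 -m jog '{"jaw":[30,30],"slide":[[0.06,0,0],[0,0,0]],"spin":[0,0]}'
```

```text
time_s: 31.6
ee_pos: [611.1, 188.8, 30.4]
ee_rot: [-179.6, 0.5, 86.3]
force: [-9.1, -12.8, 12.8]
gripper_width: 44.4
gripper_force: 20.0
time_s: 31.8
ee_pos: [611.2, 190.4, 30.4]
ee_rot: [-179.6, 0.5, 86.3]
force: [-10.5, -13.3, 12.7]
gripper_width: 43.8
gripper_force: 20.0
time_s: 32.0
ee_pos: [611.2, 190.5, 30.3]
ee_rot: [-179.5, 0.7, 86.4]
force: [-10.2, -17.9, 12.7]
gripper_width: 43.9
gripper_force: 20.0
time_s: 32.2
ee_pos: [611.2, 190.9, 30.3]
ee_rot: [-179.5, 0.8, 86.4]
force: [-9.2, -21.4, 12.8]
gripper_width: 43.7
gripper_force: 20.0
```

```bash
python3 -m jog '{"jaw":[60,60,60,60,60,60,60,60],"slide":[[0,0,0],[0,0,0],[0,0,-0.1],[0,0,-0.4],[0,0,-1],[0,0,-1],[0,0,-1],[0,0,-0.5]],"spin":[0,0,0,0,0,0,0,0]}'
python3 -m jog '{"jaw":[60,60,60,60,60,60,60,60],"slide":[[-0.15,-0.4,0],[-0.3,-0.8,0],[-0.4,-1,0],[-0.4,-1,0],[-0.4,-1,0],[-0.3,-0.8,0],[-0.23,-0.61,0],[0,0,0]],"spin":[0,0,0,0,0,0,0,0]}'
python3 - <<'E'
from h import *
m=env.camera_model("wrist");im=env.grab_frame("wrist")
a=env.grab_frame("top")
c=np.hstack([cv2.resize(im[40:340,80:500],(420,300)),cv2.resize(a[145:210,150:220],(325,300),interpolation=cv2.INTER_CUBIC)])
cv2.imwrite("pics/w6.png",cv2.cvtColor(c,cv2.COLOR_RGB2BGR));s=env.state()
print(s["ee_pos"],s["ee_rot"],proj(m,[438.8,136.1,58])-[80,40],proj(m,[611.2,190.6,52])-[80,40])
E
```

```text
time_s: 33.0
ee_pos: [616.8, 199.9, 153.8]
ee_rot: [179.6, -0.1, 86.3]
force: [0.7, -0.5, -0.2]
gripper_width: 60.1
gripper_force: 0.0
time_s: 33.8
ee_pos: [440.9, 144.4, 150.5]
ee_rot: [180.0, -0.0, 86.3]
force: [0.6, -0.0, -0.3]
gripper_width: 60.3
gripper_force: 0.0
[443.94745624 145.1790878  150.58707911] [ 1.79822800e+02 -7.52689307e-02  8.62567464e+01] [176.05289482 161.03907259] [382.82933487  81.55530692]
```

View pics/w6.png

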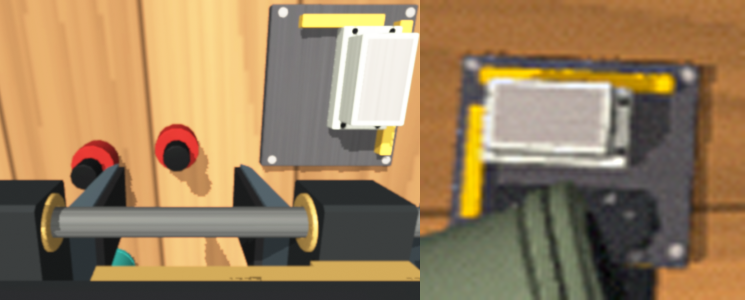

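Casting sits in the corner of both stops in both views; weight knob at (177,155), predicted (176,161). I'll refine the weight by a silhouette fit, and the casting's top face too.

Run:
```python
from h import *
from scipy.optimize import minimize
t=np.linspace(0,2*np.pi,60)
def sil(m,x,y):
    k=np.zeros((384,512),np.uint8)
    for r,z0,z1 in((21,0,28),(12,34,58)):
        P=np.array([proj(m,[x+r*np.cos(a),y+r*np.sin(a),z]) for z in(z0,z1) for a in t])
        cv2.fillConvexPoly(k,cv2.convexHull(np.round(P*16).astype(np.int32)),255,shift=4)
    return cv2.GaussianBlur(k,(0,0),1).astype(float)
for n in("wrist","top"):
    s=env.state();m=env.camera_model(n);im=env.grab_frame(n)
    hsv=cv2.cvtColor(im,cv2.COLOR_RGB2HSV)
    k=cv2.inRange(hsv,(0,190,40),(6,255,255))|cv2.inRange(hsv,(174,190,40),(180,255,255))|cv2.inRange(hsv,(0,0,0),(180,255,45))
    c=proj(m,[438.8,136.1,30]);w=np.zeros_like(k);cv2.circle(w,(int(c[0]),int(c[1])),42 if n=="wrist" else 16,255,-1)
    k=cv2.GaussianBlur(k&w,(0,0),1).astype(float)
    r=minimize(lambda p:((sil(m,*p)-k)**2).sum()/1e5,[438.8,136.1],method="Nelder-Mead",options={"initial_simplex":[[439,136],[445,136],[439,142]]})
    print(n,r.x.round(1),r.fun,(k**2).sum()/1e5,s["ee_pos"].round(1))
```

```text
wrist [439.2 138.4] 133.34246 821.51453 [443.9 145.2 150.6]
top [445. 133.] 70.66802 33.96865 [444.3 145.2 150.3]
```

```bash
python3 -m jog '{"jaw":[50,50,50,50,50,50,50],"slide":[[-0.26,-0.14,0],[0,0,0.6],[0,0,1],[0,0,1],[0,0,0.8],[0,0,0.5],[0,0,0]],"spin":[0,0,0,0,0,0,0]}'
python3 -c "
from workcell import env
print(env.state()['ee_pos'])"
```

```text
time_s: 34.7
ee_pos: [436.8, 136.4, 30.5]
ee_rot: [-179.7, 0.1, 86.2]
force: [0.5, 0.2, 0.3]
gripper_width: 49.9
gripper_force: 0.0
[436.75155173 136.35653583  30.49127208]
```

```bash
python3 -m jog '{"jaw":[50,50,10,10,10,10,10,10,10,10],"slide":[[0.04,0.05,-0.03],[0,0,0],[0,0,0],[0,0,0],[0,0,0],[0,0,0],[0,0,0],[0,0,0],[0,0,0],[0,0,0]],"spin":[0,0,0,0,0,0,0,0,0,0]}' 30
python3 -m jog '{"jaw":[10,10,10,10,10,10],"slide":[[0,0,-0.5],[0,0,-1],[0,0,-1],[0,0,-1],[0,0,-0.5],[0,0,0]],"spin":[0,0,0,0,0,0]}'
python3 - <<'E'
from h import *
m=env.camera_model("wrist");im=env.grab_frame("wrist");cv2.imwrite("pics/w7.png",cv2.cvtColor(im,cv2.COLOR_RGB2BGR))
s=env.state();print(s["ee_pos"],s["ee_rot"]);e=s["ee_pos"];b=e[2]-31.5
for p in(b+58,b+28,b):print(proj(m,[e[0],e[1],p]).round(1))
E
```

```text
time_s: 35.7
ee_pos: [439.1, 138.2, 33.5]
ee_rot: [-179.9, 0.0, 86.2]
force: [-3.3, 1.0, 5.3]
gripper_width: 23.0
gripper_force: 30.0
time_s: 36.3
ee_pos: [441.3, 138.5, 154.8]
ee_rot: [179.7, -0.1, 86.2]
force: [0.6, -0.2, -4.3]
gripper_width: 23.1
gripper_force: 30.0
[440.07873686 138.16469422 153.2603772 ] [ 1.79918381e+02 -1.78443520e-02  8.62360405e+01]
[255.2 252.8]
[255.5 230.3]
[255.7 214.8]
```

View pics/w7.png

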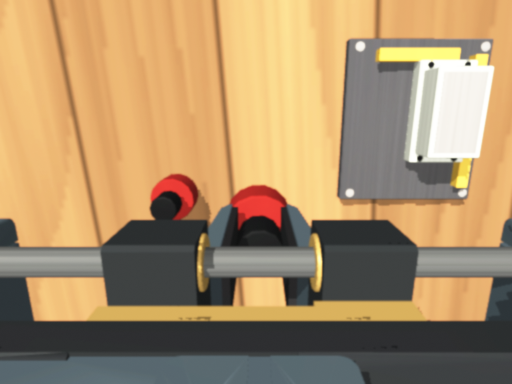

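Weight is held upright by the knob; casting top face at about (436,65),(493,66),(484,158),(429,155), tight in the corner of the stops.

Run:
```python
from h import *
m=env.camera_model("wrist");s=env.state();e=s["ee_pos"];print(e);b=e[2]-32.5
a=np.linspace(0,2*np.pi,90)
for z in(b,b+28):
    P=np.array([proj(m,[e[0]+21*np.cos(t),e[1]+21*np.sin(t),z]) for t in a]);print("disc",P.min(0).round(1),P.max(0).round(1))
im=env.grab_frame("wrist");k,bl=blobs(im,(0,200,60),(6,255,255),60);print(bl)
P=np.array([ray(m,*q,52)[:2] for q in[(436,65),(493,66),(484,158),(429,155)]]);print(P.round(1),P.mean(0))
ys=np.array([ray(m,*q,22)[:2] for q in[(379,60),(461,60)]]);print("short stop inner edge",ys.round(1))
```

```text
[440.07873686 138.16469422 153.2603772 ]
disc [225.9 183.4] [289.5 243.9]
disc [221.1 194.8] [294.1 263.2]
[([185.0, 194.3], [167, 175, 29, 43, 319]), ([257.6, 194.3], [232, 187, 53, 18, 418]), ([241.5, 215.3], [239, 209, 9, 15, 71])]
[[587.2 229.6]
 [632.3 225.9]
 [632.9 152.4]
 [586.2 158.1]] [609.65675407 191.48479948]
short stop inner edge [[552.9 239.5]
 [624.5 234.8]]
```

```bash
python3 -m jog '{"jaw":[10,10,10,10,10,10,10,10,10],"slide":[[0.1,0.3,0],[0.3,0.7,0],[0.4,1,0],[0.4,1,0],[0.4,1,0],[0.3,0.9,0],[0.2,0.5,0],[0.06,0.15,0],[0,0,0]],"spin":[0,0,0,0,0,0,0,0,0]}'
python3 -m jog '{"jaw":[10,10,10,10,10,10],"slide":[[0,0,0.4],[0,0,0.7],[0,0,0.6],[0,0,0.3],[0,0,0.05],[0,0,0]],"spin":[0,0,0,0,0,0]}'
```

```text
time_s: 37.3
ee_pos: [610.0, 191.9, 151.3]
ee_rot: [-179.8, 0.1, 86.2]
force: [-0.5, -0.5, -4.4]
gripper_width: 23.1
gripper_force: 30.0
time_s: 37.9
ee_pos: [610.0, 191.9, 92.0]
ee_rot: [180.0, -0.0, 86.2]
force: [0.2, -0.0, -3.8]
gripper_width: 23.1
gripper_force: 30.0
```

```bash
python3 -m jog '{"jaw":[10,10,10,10],"slide":[[0,0.03,0.1],[0,0,0.06],[0,0,0],[0,0,0]],"spin":[0,0,0,0]}'
python3 -m jog '{"jaw":[10,10,10],"slide":[[0,0,0.05],[0,0,0],[0,0,0]],"spin":[0,0,0]}'
```

```text
time_s: 38.3
ee_pos: [611.1, 191.9, 87.3]
ee_rot: [180.0, -0.0, 86.2]
force: [0.2, -0.3, -4.5]
gripper_width: 23.5
gripper_force: 30.0
time_s: 38.6
ee_pos: [611.1, 191.9, 85.7]
ee_rot: [180.0, -0.0, 86.2]
force: [-0.3, -0.0, -3.8]
gripper_width: 23.5
gripper_force: 30.0
```

```bash
python3 -m jog '{"jaw":[10,10,10],"slide":[[0,0,0.03],[0,0,0],[0,0,0]],"spin":[0,0,0]}'
python3 -m jog '{"jaw":[10,10,10],"slide":[[0,0,0.03],[0,0,0],[0,0,0]],"spin":[0,0,0]}'
```

```text
time_s: 38.9
ee_pos: [611.2, 192.0, 85.5]
ee_rot: [180.0, -0.0, 86.2]
force: [-1.9, -0.6, 3.7]
gripper_width: 23.1
gripper_force: 30.0
time_s: 39.2
ee_pos: [611.2, 192.0, 85.5]
ee_rot: [179.9, -0.0, 86.2]
force: [-3.6, 0.0, 8.4]
gripper_width: 23.1
gripper_force: 30.0
```

```bash
python3 -m jog '{"jaw":[10,50,50,50,50,50,50,50,50,50],"slide":[[0,0,-0.04],[0,0,0],[0,0,0],[0,0,0],[0,0,-0.2],[0,0,-0.6],[0,0,-1],[0,0,-1],[0,0,-1],[0,0,-0.5]],"spin":[0,0,0,0,0,0,0,0,0,0]}'
python3 -m jog '{"jaw":[50,50,50,50,50,50,50,50,50],"slide":[[0.3,-0.3,0],[0.4,-0.7,0],[0.4,-1,0],[0.4,-1,0],[0.4,-1,0],[0.4,-1,0],[0.4,-0.7,0],[0.3,-0.3,0],[0,0,0]],"spin":[0,0,0,0,0,0,0,0,0]}'
python3 - <<'E'
from h import *
a=env.grab_frame("top");b=env.grab_frame("scene")
c=np.vstack([cv2.resize(a[85:285,30:430],(800,400),interpolation=cv2.INTER_CUBIC),np.zeros((10,800,3),np.uint8),np.hstack([cv2.resize(b[150:270,175:335],(253,190),interpolation=cv2.INTER_CUBIC),cv2.resize(a[150:210,155:215],(190,190),interpolation=cv2.INTER_CUBIC),cv2.resize(a[145:205,265:365],(317,190),interpolation=cv2.INTER_CUBIC),np.zeros((190,40,3),np.uint8)])])
cv2.imwrite("pics/f.png",cv2.cvtColor(c,cv2.COLOR_RGB2BGR));print(env.state()["ee_pos"])
E
```

```text
time_s: 40.2
ee_pos: [612.3, 192.2, 217.7]
ee_rot: [179.7, -0.1, 86.2]
force: [0.6, 0.0, 1.0]
gripper_width: 50.0
gripper_force: 0.0
time_s: 41.1
ee_pos: [436.1, 294.5, 213.4]
ee_rot: [-180.0, 0.0, 86.4]
force: [-0.2, -0.8, -0.2]
gripper_width: 49.7
gripper_force: 0.0
[437.71177967 293.50313618 213.56049525]
```

View pics/f.png

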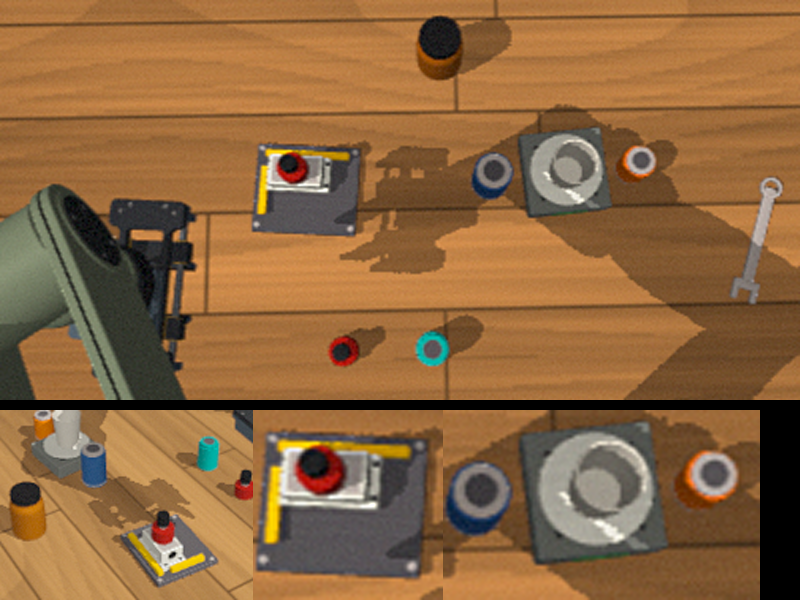

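Everything stands in place; the weight may be slightly left of centre, so I'll measure it with a zoom.

Run:
```python
from h import *
a=env.grab_frame("top");m=env.camera_model("top")
crop(a,155,150,215,195,12,"pics/f2.png")
g=cv2.imread("pics/f2.png")
def draw(P,col):
    p=np.array([(proj(m,q)-[155,150]+.5)*12-.5 for q in P]);cv2.polylines(g,[np.round(p).astype(np.int32)],True,col,1)
c=np.array([611,190.5]);th=np.radians(-3.9);R=np.array([[np.cos(th),-np.sin(th)],[np.sin(th),np.cos(th)]])
draw([[*(c+R@[x,y]),52] for x,y in((22,37),(22,-37),(-22,-37),(-22,37))],(255,0,0))
draw([[*(c+R@[x,y]),12] for x,y in((25,45),(25,-45),(-25,-45),(-25,45))],(0,255,0))
t=np.linspace(0,6.28,40)
for r,z in((21,52),(21,80),(12,110)):draw([[c[0]+r*np.cos(q),c[1]+r*np.sin(q),z] for q in t],(255,255,0))
cv2.imwrite("pics/f2.png",g)
```

```text
(no output)
```

View pics/f2.png

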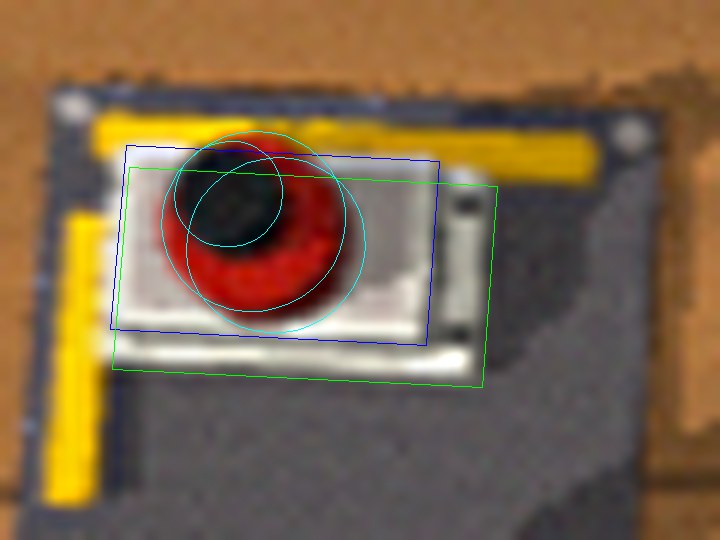

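The model overlay agrees: the casting's top face matches home and the knob is within about 2 mm of centre.

```bash
python3 -c "
from workcell import env
print(env.job_done())"
```

```text
the job is handed in; nothing more can be done
None
```

I handed the job in at about 41 s: the casting is home against both stops with the red weight on it, the cup is on the pan, and the resin and hardener cans stand to its left and right. The final pictures show the weight and cup within about 2 mm of centre and no sign of the jar, plate or wrench having moved, though `job_done()` returned no verdict.

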